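# Find the socket that fits the cartridge nut

## Robot

A 6-joint arm with a two-finger parallel gripper is mounted at the origin on the work surface. World frame = base frame: x ahead of the robot, y to its left, z up, the work surface at z = 0. Lengths are in m, angles in degrees, forces in N, time in s.
With the tool pointing down it reaches from about 0.25 to 0.85 m from the base axis. Payload 12.5 kg.
Tool frame: the origin (TCP) lies at the very end of the fingers, on their centre line; the grasp point (between the pads) lies 19 mm behind it; z points along the fingers, y is the line along which they close (so a half turn about z gives the same grasp; the last joint's range is limited). The gripper opens to 93 mm and grips with 3 to 60 N. Pads are 15 mm wide; open, the fingers measure 128 mm over their backs; the gripper's body (75 mm by 188 mm) begins 65 mm behind the grasp point.
Start: joints at [-76.123, 20.094, 94.641, -0, 65.266, -4.847], TCP at [0.177, -0.521, 0.219] pointing down, gripper open.
Joint ranges: [-157.81, 157.81], [-45, 120.19], [0.68, 151.7], [-89.99, 269.99], [4.06, 180], [-164.3, 164.3]. Speed limits (degrees/s): [127.2, 127.2, 159.86, 180, 180, 180].

## Interface

Orientations are given as [roll, pitch, yaw] about the fixed x, y, z axes, in that order (R = Rz(yaw) Ry(pitch) Rx(roll)).
In Python, from plant import env, let_go, close_gripper, telemetry, imaging, ticket gives the robot as it stands. Calls block until the motion is done:
- env.move_pose(position, orientation): joint-space move of the TCP to a pose.
- env.move_l(position, frame=None, speed=0.15, f_stop=None): straight line of the TCP; frame=None keeps the orientation; speed is the mean speed in m/s. With f_stop (N) it stops when the force on the tool has changed by that much, and returns True; else False.
- env.move_joints(angles): joint-space move.
- let_go() and close_gripper(effort=None): open the fingers fully, or close them until they stop; effort is the grip in N (None keeps the last).
- env.hold(seconds).
- env.inverse_kinematics(position, orientation): joint angles nearest the present ones, or None.
- telemetry.get_state(): the state.
- imaging.grab_frame(name): name is "side" or "top" or "wrist"; returns a dict with "image" (400x640x3 uint8, red, green, blue), "K" (3x3 intrinsics, pixels), "extrinsics" (4x4, takes a point from camera to world coordinates). Camera axes: x right, y up, looking along -z (the intrinsics and any distortion apply to the point x, -y, -z); pixel columns grow to the right and rows downward; lengths in m; the calibration is good to about 2 mm. A picture is of the moment at which its call begins. There is no depth.
A pose or a line that the arm cannot do raises env.Unreachable and nothing moves.
- ticket.hand_in(): hands the job in; it is judged then, once.
The state is a dict: "t": time; "joints": joint angles; "joint_vel": joint speeds; "joint_efforts": joint torques, N m; "position": TCP position; "ee_rot": TCP orientation; "contact_force": force on the tool from outside, world axes, zero at the start; "wrist_torque": the same for the moment, N m; "width": opening from 0.0 (shut) to 1.0 (fully open); "gripper_force": force on a finger pad.
Only numpy, scipy, OpenCV 4.12 (cv2) and the standard library are available. Lean on these libraries where they do the work, as an engineer would, in place of code of your own. Each camera call takes 0.05 s, during which the arm holds its last target. There are 200 camera calls.

## Task

The cap nut on the cartridge holder has to be undone for a cartridge change: try the three hexagonal steel sockets from the rubber mat on the brass nut, one at a time, until you find the one that goes right down over it. Stand every socket that does not fit back upright on the mat, and finish while still holding the fitting socket in the gripper, upright and fully seated on the nut with its rim down on the collar: do not let go of it. Do not knock over or push about the other things lying around.

Things in the scene. Friction and masses are not known exactly. Their poses are not given: they have to be found in the camera images.
- socket_a_center (a point): Centre (half-way up) of one of three steel sockets, alike outside: upright hexagonal prism, 36 mm across flats, 50 mm high, about 0.22 kg, standing on the mat, its hexagonal opening hidden underneath. z up; outer flats face along x and every 60 degrees from it. The opening, 20 mm deep, is lined up with the outside flats. Which of the three fits is not told: found by trying.
- socket_b_center (a point): Second such socket, same outside, same centre and axes. Of the three, one has an opening 24 mm across flats and goes right down over the nut; the other two openings are smaller (20 and 17 mm) and stop on top of the nut.
- socket_c_center (a point): Third such socket, same outside, same centre and axes.
- socket_a: The same socket as point socket_a_center; origin at the centre of its underside, z up, 25 mm below that point.
- socket_b: The same socket as point socket_b_center; origin at the centre of its underside, z up, 25 mm below that point.
- socket_c: The same socket as point socket_c_center; origin at the centre of its underside, z up, 25 mm below that point.
- nut_foot (a point): Foot of the fixed brass hex nut, on its axis, on the flat top of its dark collar, 60 mm above the bench. Nut: 22 mm across flats, 17 mm high, the top 3 mm a cone narrowing to 18 mm. z up; flats face along x and every 60 degrees. A fitting socket, turned in line within a few degrees, comes down to the collar: its centre 25 mm above this point. One that does not fit stops about 40 mm above or more.
- holder: Cartridge holder fixed to the bench, carrying the nut; origin at the centre of its underside, 60 mm below nut_foot. White foot plate 100 x 120 x 10 mm, aluminium post 48 mm across, dark collar 56 mm across and 6 mm thick, brass nut on top (77 mm in all).
- mat: Black rubber mat fixed to the bench, 180 mm (its x) by 320 mm (its y), 4 mm thick; origin at the centre of its underside, z up.
- washer: loose steel ring on the mat, 26 mm across, 6 mm high; a bystander; origin at the underside, centre
- end_cap: loose white plastic cap on the mat, 22 mm across, 10 mm high; a bystander; origin at the underside, centre
- spanner: spanner 170 mm long lying flat beyond the mat and holder; a bystander; origin at the underside
- eluent: closed clear bottle, 60 mm across, 90 mm high; a bystander; origin at the underside, centre
- beaker: open glass beaker, 68 mm across, 85 mm high; a bystander; origin at the underside, centre
- salt_jar: brown glass jar with white lid, 56 mm across, 70 mm high; a bystander; origin at the underside, centre
Things that resemble listed ones, but are neither listed nor needed, are in the scene too. What is shaped like the socket_b but red is not meant.

How it is judged (in metres and radians):
At the end, for the whole second after the job is handed in: The fitting socket is on the nut: axes within 4 mm, rim within 3 mm of the collar, upright within 0.1 rad, still, gripped with over 1 N. The other two stand upright (0.1 rad) on the mat, centres within its edges, still, not touched by the fingers (angle between each of socket_a_center, socket_b_center, socket_c_center's own z axis and vertical below 0.1 rad and linear speed of each of socket_a, socket_b, socket_c below 0.02 m/s and ((horizontal distance between socket_a_center and nut_foot below 0.004 m and z of socket_a_center in the frame of nut_foot between 0.02 and 0.028 m and contact force between the fingers and socket_a above 1 N and z of socket_b_center in the frame of mat between 0.025 and 0.033 m and x of socket_b_center in the frame of mat between -0.09 and 0.09 m and y of socket_b_center in the frame of mat between -0.16 and 0.16 m and contact force between the fingers and socket_b below 0.2 N and z of socket_c_center in the frame of mat between 0.025 and 0.033 m and x of socket_c_center in the frame of mat between -0.09 and 0.09 m and y of socket_c_center in the frame of mat between -0.16 and 0.16 m and contact force between the fingers and socket_c below 0.2 N) or (horizontal distance between socket_b_center and nut_foot below 0.004 m and z of socket_b_center in the frame of nut_foot between 0.02 and 0.028 m and contact force between the fingers and socket_b above 1 N and z of socket_a_center in the frame of mat between 0.025 and 0.033 m and x of socket_a_center in the frame of mat between -0.09 and 0.09 m and y of socket_a_center in the frame of mat between -0.16 and 0.16 m and contact force between the fingers and socket_a below 0.2 N and z of socket_c_center in the frame of mat between 0.025 and 0.033 m and x of socket_c_center in the frame of mat between -0.09 and 0.09 m and y of socket_c_center in the frame of mat between -0.16 and 0.16 m and contact force between the fingers and socket_c below 0.2 N) or (horizontal distance between socket_c_center and nut_foot below 0.004 m and z of socket_c_center in the frame of nut_foot between 0.02 and 0.028 m and contact force between the fingers and socket_c above 1 N and z of socket_a_center in the frame of mat between 0.025 and 0.033 m and x of socket_a_center in the frame of mat between -0.09 and 0.09 m and y of socket_a_center in the frame of mat between -0.16 and 0.16 m and contact force between the fingers and socket_a below 0.2 N and z of socket_b_center in the frame of mat between 0.025 and 0.033 m and x of socket_b_center in the frame of mat between -0.09 and 0.09 m and y of socket_b_center in the frame of mat between -0.16 and 0.16 m and contact force between the fingers and socket_b below 0.2 N))); the arm keeps its last pose, push and grip.
It fails at once if one of the other loose things is knocked over or pushed more than 40 mm (distance of any of washer, end_cap, spanner, eluent, beaker, salt_jar from where it was at the start of the episode above 0.04 m or angle between any of washer, end_cap, spanner, eluent, beaker, salt_jar's own z axis and vertical above 0.6 rad).
It also fails if it takes over 72 s, if anything falls off the work surface, if the arm or the gripper's body presses on something with over 40 N, if the wrist force passes 120 N, or if a joint passes its speed limit or range.

## Working session

There is one attempt and no reset: what is moved stays moved. The work goes in short steps, each a Python script; the robot and the scene stay as the last script left them, time stands still between calls to the robot, and variables do not carry over. Pictures are saved under pics/ and viewed, at most 10 in all, crops included, and the job is handed in when it is done.

```bash
mkdir -p pics; ls; python3 - <<'E'
from plant import env,telemetry,imaging
import cv2,numpy as np
for n in ("top","side","wrist"):
    f=imaging.grab_frame(n); cv2.imwrite(f"pics/{n}0.png",f["image"][:,:,::-1]); print(n,f["K"],np.round(f["extrinsics"],3),[k for k in f])
s=telemetry.get_state();print(s)
E
```

```text
pics
top [[509.02188481   0.         324.21527656]
 [  0.         509.02188481 196.33653487]
 [  0.           0.           1.        ]] [[ 0.027  0.998 -0.063  0.463]
 [-1.     0.027  0.002 -0.003]
 [ 0.004  0.063  0.998  1.257]
 [ 0.     0.     0.     1.   ]] ['image', 'K', 'extrinsics']
side [[375.33332727   0.         323.26947348]
 [  0.         375.33332727 205.63981902]
 [  0.           0.           1.        ]] [[ 0.939  0.178 -0.295  0.312]
 [-0.344  0.459 -0.819 -0.636]
 [-0.01   0.87   0.492  0.434]
 [ 0.     0.     0.     1.   ]] ['image', 'K', 'extrinsics']
wrist [[319.166655     0.         327.11781574]
 [  0.         319.166655   195.58989231]
 [  0.           0.           1.        ]] [[ 0.322  0.916  0.241  0.244]
 [-0.947  0.312  0.082 -0.497]
 [-0.    -0.254  0.967  0.385]
 [ 0.     0.     0.     1.   ]] ['image', 'K', 'extrinsics']
{'t': 0.15, 'joints': array([-7.61238714e+01,  2.01180121e+01,  9.46667049e+01, -6.40056532e-04,
        6.52653730e+01, -4.84707283e+00]), 'joint_vel': array([-0.07923912, -0.04419779, -0.04005081,  0.13925427, -0.05629688,
        0.05478053]), 'joint_efforts': array([ 1.38600040e-03, -4.97460938e+01, -2.85345322e+01,  6.98668370e-02,
        2.46209709e-02, -9.66414200e-05]), 'position': array([ 0.17651048, -0.52064145,  0.21822986]), 'ee_rot': array([-1.79950040e+02, -3.65340635e-03,  1.87234679e+01]), 'contact_force': array([-0.38605971,  0.36450874,  0.78328253]), 'wrist_torque': array([0.00940436, 0.00644258, 0.03069227]), 'gripper_force': 0.0, 'width': 1.0013276099998905}
```

View pics/top0.png

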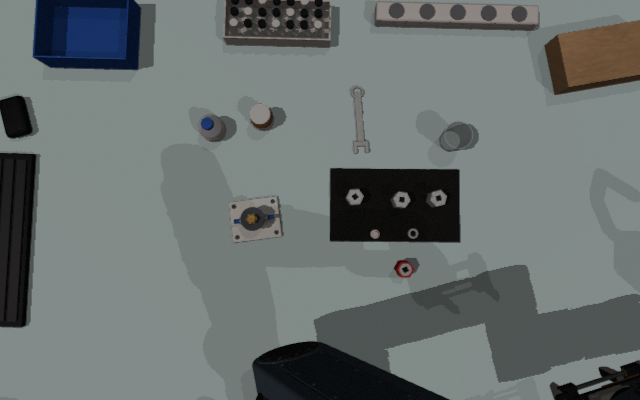

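View pics/side0.png

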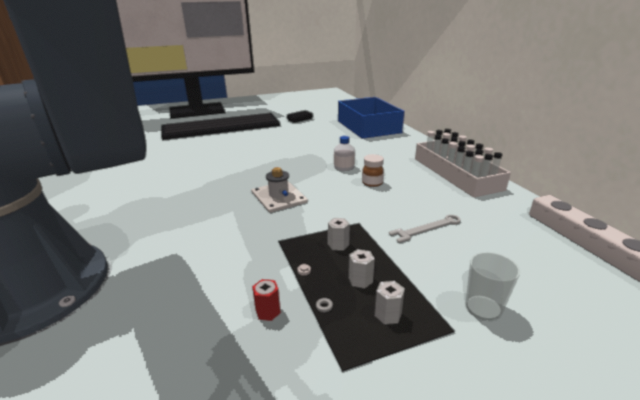

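Top view: the candidates for the sockets are grey prisms at (355,197), (401,200) and (438,198) on the black mat. The prism at (404,269) is red and off the mat, so it is not meant. The nut is at (253,219) on the holder. The washer is at (413,233) and the cap at (375,234). Next I compute positions and confirm in one crop.

```bash
cat > h.py <<'E'
import numpy as np,cv2
from plant import env,let_go,close_gripper,telemetry,imaging,ticket
def ray(f,u,v):
    K,E=f["K"],f["extrinsics"]
    d=E[:3,:3]@np.array([(u-K[0,2])/K[0,0],-(v-K[1,2])/K[1,1],-1.]); return E[:3,3],d
def on_z(f,u,v,z):
    o,d=ray(f,u,v); return o+d*(z-o[2])/d[2]
def proj(f,p):
    E=f["extrinsics"]; c=E[:3,:3].T@(np.asarray(p,float)-E[:3,3]); K=f["K"]
    return np.array([K[0,2]+K[0,0]*c[0]/-c[2],K[1,2]+K[1,1]*c[1]/c[2]])
def grip(): s=telemetry.get_state(); return s
E
python3 - <<'E'
from h import *
f=imaging.grab_frame("top");im=f["image"]
for u,v in ((355,197),(401,200),(438,198)): print(on_z(f,u,v,.054).round(4))
print("nut",on_z(f,253,219,.077).round(4))
for u,v in ((413,233),(375,234)):print(on_z(f,u,v,.008).round(4))
for u,v in ((331,169),(459,169),(331,241),(460,241)):print("mat",on_z(f,u,v,.004).round(4))
a=cv2.resize(im[165:285,225:465],None,fx=3.3,fy=3.3,interpolation=cv2.INTER_CUBIC)
cv2.imwrite("pics/crop0.png",a[:,:,::-1])
E
```

```text
[ 0.5395 -0.0791  0.054 ]
[ 0.5353 -0.1881  0.054 ]
[ 0.5425 -0.2758  0.054 ]
nut [0.4806 0.1573 0.077 ]
[ 0.458 -0.226  0.008]
[ 0.453 -0.133  0.008]
mat [ 0.6105 -0.0212  0.004 ]
mat [ 0.6191 -0.3382  0.004 ]
mat [ 0.433  -0.0258  0.004 ]
mat [ 0.4415 -0.3425  0.004 ]
```

View pics/crop0.png

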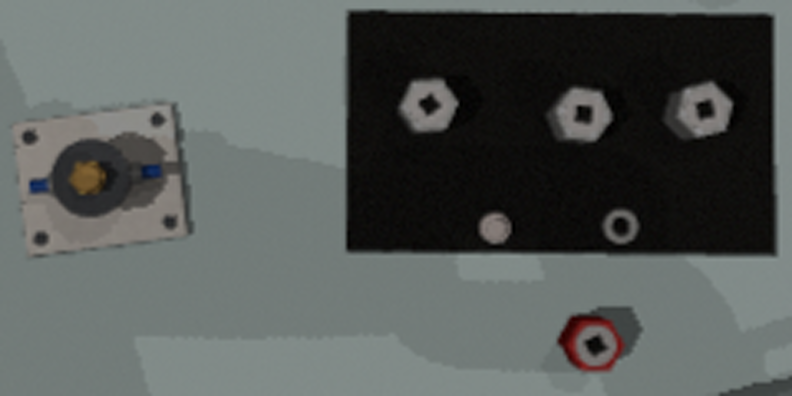

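The crop confirms three steel hexagons on the mat, at crop pixels (429,104), (583,114) and (705,108), and the nut at (88,177). The red one at (597,344) is ruled out. Next is a close wrist-camera survey, with the camera straight above each object.

```bash
cat >> h.py <<'E'
def look(p,name=None,z=.17):
    env.move_pose([p[0]-.071,p[1],z],[180,0,0]); env.hold(.15)
    return imaging.grab_frame("wrist")
def hexfit(f,mask,p,z):
    """mask contour nearest p, cast to plane z -> centre, flat yaw (mod 60), mean width"""
    cs,_=cv2.findContours(mask.astype(np.uint8),cv2.RETR_EXTERNAL,cv2.CHAIN_APPROX_NONE)
    u=proj(f,p); cs=[c for c in cs if cv2.contourArea(c)>150]
    c=min(cs,key=lambda c:np.hypot(*(c[:,0].mean(0)-u)))
    P=np.array([on_z(f,*q,z)[:2] for q in cv2.convexHull(c)[:,0]])
    P=P.astype(np.float32)*1000; m=cv2.moments(P.reshape(-1,1,2)); ctr=np.array([m["m10"],m["m01"]])/m["m00"]
    # flat yaw: 6th harmonic of radius over the densely sampled outline
    Q=np.concatenate([np.linspace(a,b,40,endpoint=False) for a,b in zip(P,np.roll(P,-1,0))])-ctr
    th=np.arctan2(Q[:,1],Q[:,0]); r=np.hypot(Q[:,0],Q[:,1]); o=np.argsort(th); g=np.linspace(-np.pi,np.pi,720,endpoint=False)
    h=np.sum(np.interp(g,th[o],r[o],period=2*np.pi)*np.exp(6j*g))
    yaw=(np.degrees(np.angle(h))/6+30)%60; yaw=yaw-60 if yaw>30 else yaw
    return ctr/1000,yaw,np.sqrt(m["m00"]/.866),c
E
python3 - <<'E'
from h import *
P=dict(c=(.5425,-.2758,.054),b=(.5353,-.1881,.054),a=(.5395,-.0791,.054),n=(.4806,.1573,.074))
import pickle
D={}
tiles=[]
for k,p in P.items():
    f=look(p); im=f["image"]; D[k]=f
    u,v=proj(f,p).astype(int); print(k,u,v,f["extrinsics"][:3,3].round(3),telemetry.get_state()["position"].round(3))
    print(im[v-24:v+25:6,u].tolist())
    v0=np.clip(v-60,0,280);u0=np.clip(u-60,0,520)
    tiles.append(cv2.resize(im[v0:v0+120,u0:u0+120],(400,300) if 0 else (300,300),interpolation=cv2.INTER_CUBIC))
pickle.dump(D,open("survey.pkl","wb"))
cv2.imwrite("pics/survey.png",np.vstack([np.hstack(tiles[:2]),np.hstack(tiles[2:])])[:,:,::-1])
print(telemetry.get_state()["t"])
E
```

```text
c 326 110 [ 0.542 -0.276  0.337] [ 0.471 -0.276  0.17 ]
[[105, 106, 101], [224, 223, 220], [224, 222, 217], [50, 52, 47], [50, 50, 47], [51, 54, 50], [230, 228, 224], [215, 217, 210], [44, 44, 41]]
b 326 111 [ 0.535 -0.188  0.337] [ 0.464 -0.189  0.17 ]
[[205, 208, 201], [230, 228, 223], [229, 226, 222], [49, 49, 46], [46, 46, 43], [225, 221, 217], [227, 225, 220], [205, 206, 198], [47, 46, 43]]
a 326 111 [ 0.539 -0.079  0.336] [ 0.469 -0.08   0.17 ]
[[188, 192, 184], [222, 220, 214], [125, 124, 119], [47, 48, 46], [48, 48, 46], [202, 198, 192], [218, 215, 208], [191, 194, 187], [45, 47, 44]]
n 326 112 [0.481 0.157 0.336] [0.41  0.156 0.17 ]
[[63, 64, 67], [79, 69, 51], [118, 94, 55], [134, 105, 58], [136, 109, 62], [95, 76, 46], [61, 63, 62], [61, 63, 62], [65, 66, 67]]
4.3583
```

View pics/survey.png

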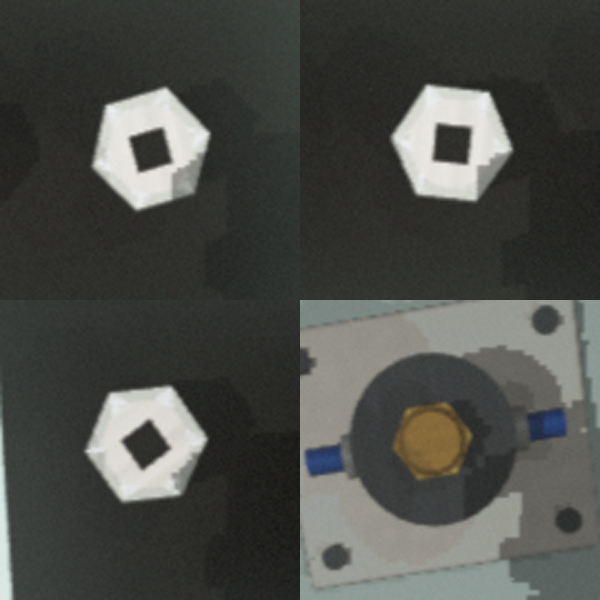

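The survey shows clean hexagons: c top left, b top right, a bottom left. The nut at bottom right, tile pixel (433,440), has side fittings in line below the collar. Next I fit centres and yaws.

```bash
python3 - <<'E'
from h import *
import pickle
D=pickle.load(open("survey.pkl","rb"))
P=dict(c=(.5425,-.2758,.052),b=(.5353,-.1881,.052),a=(.5395,-.0791,.052),n=(.4806,.1573,.074))
for k,p in P.items():
    f=D[k]; im=f["image"].astype(int)
    for t in ((90,120) if k!="n" else (10,18,25)):
        m=im.min(2)>t if k!="n" else (im[:,:,0]-im[:,:,2]>t)
        c,y,w,ct=hexfit(f,m,p,p[2]); print(k,t,c.round(4),round(y,1),"w",round(w,1))
E
```

```text
c 90 [ 0.5029 -0.2695] 29.9 w 397.3
c 120 [ 0.5034 -0.2693] 29.5 w 396.4
b 90 [ 0.4963 -0.1819] 29.8 w 397.2
b 120 [ 0.4968 -0.1818] 29.5 w 396.3
a 90 [ 0.5004 -0.0729] 29.7 w 397.1
a 120 [ 0.501  -0.0728] 29.4 w 396.1
n 10 [0.4836 0.1639] 8.3 w 22.7
n 18 [0.4837 0.1639] 7.9 w 22.5
n 25 [0.4837 0.1638] 8.8 w 22.2
```

```bash
sed -i 's/cv2.contourArea(c)>150\]/150<cv2.contourArea(c)<4000]/' h.py; python3 - <<'E'
from h import *
import pickle
D=pickle.load(open("survey.pkl","rb"))
P=dict(c=(.5425,-.2758,.052),b=(.5353,-.1881,.052),a=(.5395,-.0791,.052))
for k,p in P.items():
    f=D[k]; im=f["image"].astype(int)
    for t in (90,120):
        c,y,w,ct=hexfit(f,im.min(2)>t,p,p[2]); print(k,t,c.round(4),round(y,1),"w",round(w,1))
E
```

```text
c 90 [ 0.3526 -0.1426] -0.4 w 38.6Traceback (most recent call last):
  File "<stdin>", line 8, in <module>
  File "h.py", line 19, in hexfit
    c=min(cs,key=lambda c:np.hypot(*(c[:,0].mean(0)-u)))
ValueError: min() iterable argument is empty
```

```bash
sed -i 's/RETR_EXTERNAL/RETR_LIST/; s/if 150</if 300</' h.py; python3 - <<'E'
from h import *
import pickle
D=pickle.load(open("survey.pkl","rb"))
P=dict(c=(.5425,-.2758,.052),b=(.5353,-.1881,.052),a=(.5395,-.0791,.052))
for k,p in P.items():
    f=D[k]; im=f["image"].astype(int)
    for t in (90,120):
        c,y,w,ct=hexfit(f,im.min(2)>t,p,p[2]); print(k,t,c.round(4),round(y,1),"w",round(w,1))
E
```

```text
c 90 [ 0.5438 -0.2748] 15.6 w 36.9
c 120 [ 0.5438 -0.2747] 15.6 w 36.2
b 90 [ 0.5382 -0.1876] -5.8 w 37.0
b 120 [ 0.5383 -0.1876] -6.2 w 36.2
a 90 [ 0.5421 -0.0767] 5.8 w 36.8
a 120 [ 0.5421 -0.0767] 6.0 w 36.2
```

```bash
cat >> h.py <<'E'
S=dict(c=(.5438,-.2748,15.6),b=(.5382,-.1876,-6.0),a=(.5421,-.0767,5.9)); NUT=(.4837,.1639,8.3); ZG=.018
def rep(t):
    s=telemetry.get_state(); print(t,"t%.1f"%s["t"],s["position"].round(4),"yaw%.1f"%s["ee_rot"][2],"F",s["contact_force"].round(1),"w%.3f g%.1f"%(s["width"],s["gripper_force"])); return s
def pick(k):
    x,y,w=S[k]; env.move_pose([x,y,.10],[180,0,w+90]); env.move_l([x,y,ZG],speed=.12); close_gripper(40); rep("gripped")
    env.move_l([x,y,.15],speed=.2)
def over(dx=0,dy=0): env.move_pose([NUT[0]+dx,NUT[1]+dy,.105],[180,0,NUT[2]+90]); env.hold(.2); rep("over")
def down(dx=0,dy=0,z=.072,f=12):
    h=env.move_l([NUT[0]+dx,NUT[1]+dy,z],speed=.03,f_stop=f); rep(f"down hit={h}")
E
python3 - <<'E'
from h import *
pick("a"); over()
for n in ("side","wrist"): cv2.imwrite(f"pics/{n}1.png",imaging.grab_frame(n)["image"][:,:,::-1])
down()
E
```

```text
gripped t8.0 [ 0.542  -0.0767  0.018 ] yaw95.9 F [-0.  -0.1 -0.4] w0.383 g40.0
over t10.0 [0.4842 0.163  0.1051] yaw98.2 F [-0.4 -0.  -2.3] w0.384 g40.0
down hit=True t10.7 [0.4834 0.164  0.0882] yaw98.3 F [-1.9  0.1  6.4] w0.384 g40.0
```

```bash
cat >> h.py <<'E'
def search(offs,z0=.091,seat=.0785):
    for dx,dy in offs:
        env.move_l([NUT[0]+dx,NUT[1]+dy,z0],speed=.05); env.hold(.1); F0=telemetry.get_state()["contact_force"]
        h=env.move_l([NUT[0]+dx,NUT[1]+dy,.072],speed=.03,f_stop=12); s=telemetry.get_state()
        print("off",dx,dy,"z",round(s["position"][2],4),(s["contact_force"]-F0).round(1),s["wrist_torque"].round(2),round(s["t"],1))
        if s["position"][2]<seat: return dx,dy
E
python3 - <<'E'
from h import *
print(search([(0,0),(-.0015,0),(.0015,0),(0,.0015),(0,-.0015)]))
E
```

```text
off 0 0 z 0.0884 [-1.1  0.6  6.2] [-0.01  0.15  0.03] 11.4
off -0.0015 0 z 0.0882 [ 1.5 -0.3  5.6] [-0.1  -0.11 -0.02] 12.0
off 0.0015 0 z 0.0903 [-1.6 -1.5  8.1] [-0.18  0.26 -0.03] 12.6
off 0 0.0015 z 0.0894 [ 0.1 -4.4  2. ] [-0.98 -0.2   0.05] 13.2
off 0 -0.0015 z 0.0895 [-1.   4.1 -0. ] [ 1.02 -0.13  0.03] 13.8
None
```

View pics/wrist1.png

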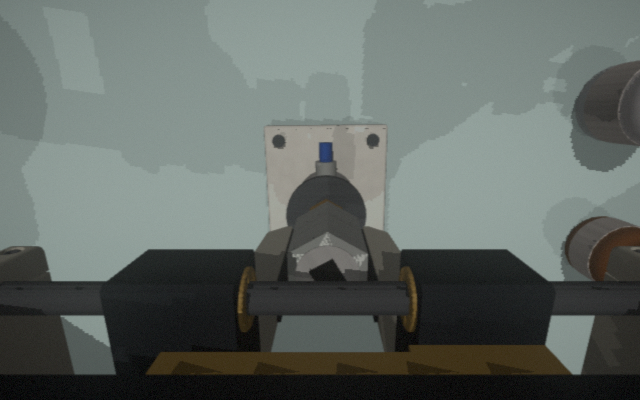

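The wrist view shows the socket (320,235) over the collar in line with the nut. The side forces balance at about dx = -0.7 mm, so I make one centred press to decide.

```bash
python3 - <<'E'
from h import *
r=search([(-.0007,0)])
print(r)
if not r:
    h=env.move_l([NUT[0]-.0007,NUT[1],.072],speed=.03,f_stop=25); rep("press")
E
```

```text
off -0.0007 0 z 0.0883 [-0.6  0.8  7.5] [ 0.03  0.09 -0.01] 14.4
None
press t14.7 [0.4834 0.164  0.0882] yaw98.3 F [-1.6 -0.8  9.4] w0.385 g40.0
```

Socket a is centred and stops about 14 mm above the collar, so it does not fit. I put it back and try b.

```bash
sed -i 's/^S=.*/S=dict(c=(.5438,-.2748,15.6),b=(.5382,-.1876,-6.0),a=(.5421,-.0767,5.9)); NUT=(.4830,.1639,8.3); ZG=.018/' h.py; cat >> h.py <<'E'
def place(k):
    x,y,w=S[k]; p=telemetry.get_state()["position"]; env.move_l([p[0],p[1],.13],speed=.2)
    env.move_pose([x,y,.13],[180,0,w+90]); env.move_l([x,y,.026],speed=.15); env.hold(.1)
    h=env.move_l([x,y,ZG-.002],speed=.02,f_stop=5); rep(f"placed hit={h}")
    let_go(); env.move_l([x,y,.10],speed=.2)
E
python3 - <<'E'
from h import *
place("a"); rep("rel"); pick("b"); over(); cv2.imwrite("pics/side2.png",imaging.grab_frame("side")["image"][:,:,::-1])
down()
E
```

```text
placed hit=True t17.4 [ 0.5422 -0.0767  0.0179] yaw95.9 F [-0.4 -0.2  5.2] w0.384 g40.0
rel t19.0 [ 0.5417 -0.0766  0.0993] yaw95.9 F [-0.5  0.3 -0.7] w1.002 g0.0
gripped t21.3 [ 0.5381 -0.1876  0.018 ] yaw84.0 F [-0.3 -0.1  0.3] w0.381 g40.0
over t23.6 [0.4834 0.1632 0.1051] yaw98.2 F [-0.4 -0.9 -1.8] w0.383 g40.0
down hit=True t24.6 [0.4828 0.1639 0.0739] yaw98.3 F [-1.4  0.3  5.6] w0.385 g40.0
```

View pics/side2.png

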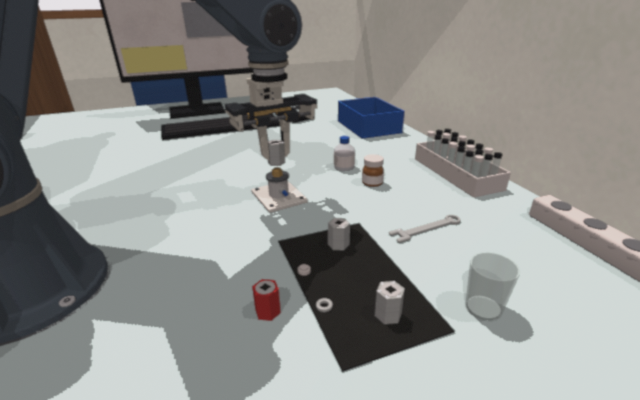

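Before the descent the side view shows socket a upright again on the mat (339,233), c untouched (390,302), and b over the nut (276,153). b then came down to z = 0.0739, where 0.074 is fully seated. One last look before handing in.

```bash
python3 - <<'E'
from h import *
env.hold(.5); rep("end"); im=imaging.grab_frame("side")["image"]
cv2.imwrite("pics/side3.png",cv2.resize(im[90:350,180:480],None,fx=2,fy=2)[:,:,::-1])
E
```

```text
end t25.1 [0.4829 0.1639 0.074 ] yaw98.3 F [-1.8 -0.7  5.6] w0.381 g40.0
```

View pics/side3.png

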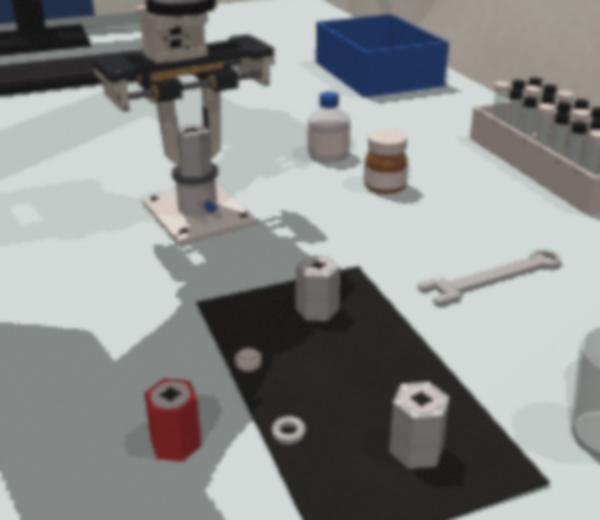

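The crop shows b's rim on the collar (195,172) with no brass visible. The other two stand upright on the mat at (318,290) and (418,425). Handing in.

```bash
python3 -c "
from plant import ticket
print(ticket.hand_in())"
```

```text
the job is handed in; nothing more can be done
None
```

Handed in at about 25 s: socket b is the one that fits, held upright in the gripper and fully seated on the nut; a (tried, did not fit) and c (not tried, since b fitted) stand upright on the mat, and the other things look undisturbed; no verdict was returned.

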